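Probe check of the glue-pot hot plate

ROBOT

A 6-joint arm with a two-finger parallel gripper is mounted at the origin on the work surface. World frame = base frame: x ahead of the robot, y to its left, z up, the work surface at z = 0. Lengths are in m, angles in degrees, forces in N, time in s.
With the tool pointing down it reaches from about 0.35 to 0.875 m from the base axis. Payload 4.2 kg.
Tool frame: the origin (TCP) lies midway between the tips of the shut fingers; the grasp point (between the pads) lies 19 mm behind it; z points along the fingers, y is the line along which they close (so a half turn about z gives the same grasp; the last joint's range is limited). The gripper opens to 87 mm and grips with 3 to 60 N. Pads are 19 mm wide; open, the fingers measure 117 mm over their backs; the gripper's body (75 mm by 190 mm) begins 51 mm behind the grasp point.
Start: joints at [-54.798, 22.042, 0.453, 0, -68.411, -14.817], TCP at [0.218, -0.586, 0.223] pointing down, gripper open.
Joint ranges: [-179.83, 179.83], [-69.29, 118.12], [-61.27, 80.66], [-181.25, 117.63], [-171.15, -9.14], [-177.46, 177.46]. Speed limits (degrees/s): [159.86, 159.86, 180, 180, 180, 180].

INTERFACE

Orientations are given as a 3x3 rotation matrix whose columns are the frame's x, y, z axes.
In Python, from station import sensors, eyes, workorder gives the robot as it stands.
- The arm moves only by the shell command python3 -m handwheel FILE, which reads ROWS from the file FILE. ROWS is a JSON list of rows, 1 to 8 of them, each an object with the fields aperture (the opening from 0.0 (shut) to 1.0 (fully open)), xyz (a list: dx, dy, dz in m), rotvec (a list: a rotation vector rx, ry, rz in degrees); a field left out counts as zero (the opening has to be given); each row is the pose to reach, as a shift and turn from the pose commanded when the command began, along the tool's axes at that moment; what a row does not reach only later rows make up. A row lasts 1/10 s, in which the tool goes at most 0.05 m and 8.59 degrees, less where a joint would pass 70% of its speed; a pose out of reach is approached as far as the arm can. The fingers move at their own pace and stop on an object; the grip force is fixed at half the most. Time passes only in rows, so rows that do not move let the fingers close. It prints the time, the measured TCP pose, the force, the opening and the grip force at its end. Input that does not fit is refused with a message, and nothing moves.
- sensors.sense(): the state, without advancing time (a new reading comes with each control period).
- eyes.capture(name): name is "scene" or "side" or "wrist"; returns a dict with "pixels" (480x640x3 uint8, red, green, blue), "z_map" (480x640 float32, m along the optical axis (not along the pixel's ray), 0 where there is no reading), "K" (3x3 intrinsics, pixels), "world_from_camera" (4x4, takes a point from camera to world coordinates). Camera axes: x right, y up, looking along -z (the intrinsics and any distortion apply to the point x, -y, -z); pixel columns grow to the right and rows downward; lengths in m; the calibration is good to about 2 mm. The wrist camera is an equidistant fisheye: a pixel r from the principal point sees the ray r / f radians off the axis. A picture is of the moment at which its call begins.
- workorder.finish_job(): hands the job in; it is judged then, once.
The state is a dict: "time_s": time; "joints": joint angles; "joint_velocities": joint speeds; "effort": joint torques, N m; "tcp_pos": TCP position; "ee_rot": TCP orientation; "wrist_force": force on the tool from outside, world axes, zero at the start; "moment": the same for the moment, N m; "gripper_width": opening from 0.0 (shut) to 1.0 (fully open); "gripper_force": force on a finger pad.
Only numpy, scipy, OpenCV 4.12 (cv2) and the standard library are available. Lean on these libraries where they do the work, as an engineer would, in place of code of your own. Each camera call takes 0.05 s, during which the arm holds its last target. There are 200 camera calls.

TASK

Check the hot plate with its built-in probe: first lift the glue pot off the slotted bed by its arched handle and stand it upright and wholly on the square cork mat beside the hot plate, without dropping it. Then slide the upright steel shutter in front of the terminal block fully aside to the left as the robot sees it, push the black-handled probe along its channel until its pin is fully home in the terminal block, and last throw the lever on the control box over to its far side. Leave everything else on the table where it is.

Things in the scene. Friction and masses are not known exactly. Their poses are not given: they have to be found in the camera images.
- station: Fixed low hot plate, origin on its underside; x runs along its channel away from the robot, y left, z up. In mm: grey base x=-170..62, 180 wide, 30 high; behind it a dark terminal block x=62..132, 120 wide, top z=65. On the base two aluminium bars, x=-170..35, y=8..52 either side, top z=46: the pot's bed. Shutter in the gap x=35..62.
- channel (a point): Middle of the floor of the probe's channel between the two bars (station x=-67, y=0, z=30 mm): 16 mm wide, 16 mm deep, open at the top, running straight to the terminal opening. Axes as the station's.
- terminal (a point): Centre of the mouth of the round opening in the terminal block's front face (station x=62, y=0, z=37 mm), axes as the station's. Opening 15 mm in diameter with a small chamfer, 66 mm deep along +x. At the start it is covered by the shutter.
- shutter (a joint): Sliding steel shutter in front of the opening, m along the station's +y. 0 = closed, centred on the opening; 0.065 = end stop, fully aside; it starts at 0 to 0.012. Slides with about 1.5 N friction and stays where it is left.
- shutter_top (a point): Centre of the top edge of the shutter, an upright plate 6 mm thick (x), 40 mm wide (y), from z=34 to z=106 mm above the table, at station x=50 mm. It stands 41 mm above the terminal block's top, so its side edge can be pushed there.
- probe: Loose probe lying in the channel, x axis along the station's +x, 130 mm long, about 0.22 kg. Origin on its underside below the handle. In mm: square bar 14 x 14, x=-55..15; round pin 12 across, x=15..75, z=7; black handle 30 x 30, x=-15..15, z=17..72, above the bars. Starts near station x=-115, the pot in its way; fully home the handle touches the block (origin at station x=47).
- pin_tip (a point): Front end of the probe's pin, on its axis (probe x=75, z=7 mm). Fully home it is 60 mm inside the opening.
- pot: Open steel glue pot, empty, about 0.4 kg, 80 mm across at the base, 86 mm at the rim, 75 mm high, origin at the centre of its underside. It stands on the bed's bars (46 mm above the table), astride the channel. Rigid arched handle across the mouth along the pot's y.
- pot_grip (a point): Middle of the pot's wooden handle bar, 135 mm above its underside: 16 mm thick, 68 mm long along the pot's y; 60 mm clear above the rim.
- trivet: Fixed square cork mat, 150 x 150 x 12 mm, origin at the centre of its underside, on the table left or right of the station.
- controller: Fixed grey control box 150 (x) x 130 (y) x 50 mm, origin at the centre of its underside, on the other side of the station from the mat; its x axis points away from the robot. On top, a black block 70 x 50 x 25 mm carries the lever; pivot axis along y at x=10, z=72 mm.
- lever (a joint): Angle of the lever in rad: 0 = leaning 0.5 rad toward the robot side (box -x), 1.0 = stop, leaning 0.5 rad to the far side (+x). Starts at 0 to 0.2, stays where it is left; moving it takes about 1 N at the ball.
- lever_tip (a point): Centre of the 26 mm steel ball on the lever, 80 mm from the pivot (142 mm above the table at either end of its swing, 152 mm midway).
- wood_form: Bystander, to be left alone: wooden form block, 70 x 160 x 40 mm, lying flat. Origin under its middle.
- tape_roll: Bystander, to be left alone: roll of paper tape lying flat, 100 mm across, 45 mm high. Origin under its middle.
- glue_bottle: Bystander, to be left alone: upright white bottle, 60 mm across, 150 mm high. Origin under its middle.
- brush: Bystander, to be left alone: glue brush lying flat, 180 mm long. Origin under its middle.
- board_stack: Bystander, to be left alone: small stack of cardboard, 120 x 170 x 30 mm. Origin under its middle.
- press_weight: Bystander, to be left alone: dark steel press weight, 90 x 140 mm, with a wooden bar on top, 55 mm high. Origin under its middle.
Mind the look-alikes: they are no part of the job. Leave any pink look-alike of the controller alone.

How it is judged (in metres and radians):
On the way, in this order (a step that is already met when the one before it is completed fails the run):
1. the pot stands upright on the cork mat, let go (x of pot in the frame of trivet between -0.04 and 0.04 m and y of pot in the frame of trivet between -0.04 and 0.04 m and z of pot in the frame of trivet between 0.008 and 0.018 m and angle between pot's own z axis and vertical below 0.1 rad and linear speed of pot below 0.03 m/s and contact force between pot and the fingers below 0.3 N), for 0.2 s.
2. the shutter is slid aside (value of joint shutter above 0.05 m), for 0.2 s.
3. the probe's pin is home in the terminal block (x of pin_tip in the frame of terminal above 0.056 m and y of pin_tip in the frame of terminal between -0.004 and 0.004 m and z of pin_tip in the frame of terminal between -0.004 and 0.004 m and angle between the x axis of probe and the x axis of station, either way round below 0.06 rad), for 0.2 s.
4. the lever is thrown to its far side (value of joint lever above 0.85 rad), for 0.2 s.
At the end, for the whole second after the job is handed in: Pot upright (0.1 rad), still and released on the cork mat, centre within 40 mm of the mat's along each side; shutter at least 50 mm open; pin at least 56 mm inside the opening (handle within 4 mm of the block), straight to 0.06 rad, at rest; lever beyond 0.85 rad (all of step 1 and all of step 3 and value of joint shutter above 0.05 m and value of joint lever above 0.85 rad and linear speed of probe below 0.02 m/s); the robot touches nothing.
It fails at once if the pot tipped more than 0.6 rad (angle between pot's own z axis and vertical above 0.6 rad).
It fails at once if the pot dropped (falling free, faster than 0.45 m/s, from about 10 mm) (linear speed of pot above 0.45 m/s and contact force between pot and the fingers below 0.3 N).
It fails at once if a bystander moved by more than 30 mm (distance of any of wood_form, tape_roll, glue_bottle, brush, board_stack, press_weight from where it was at the start of the episode above 0.03 m).
It also fails if it takes over 72 s, if anything falls off the work surface, if the arm or the gripper's body presses on something with over 40 N, if the wrist force passes 120 N, or if a joint passes its speed limit or range.

## Working session

There is one attempt and no reset: what is moved stays moved. The work goes in short steps, Python scripts to look and compute and a shell command to move; the robot and the scene stay as the last step left them, time stands still between calls to the robot, and variables do not carry over. Pictures are saved under pics/ and viewed, at most 13 in all, crops included, and the job is handed in when it is done.

```bash
ls; mkdir -p pics; cat > h.py <<'E'
import numpy as np, cv2
from station import sensors, eyes, workorder
def grab(n, tag):
    c=eyes.capture(n); np.savez(f'pics/{tag}.npz',**c); cv2.imwrite(f'pics/{tag}.png',c['pixels'][...,::-1]); return c
def load(tag): return dict(np.load(f'pics/{tag}.npz'))
def cloud(c):
    """world points per pixel (pinhole cameras)"""
    K,z,T=c['K'],c['z_map'],c['world_from_camera']
    v,u=np.mgrid[:480,:640]
    P=np.stack([(u-K[0,2])/K[0,0]*z,-(v-K[1,2])/K[1,1]*z,-z],-1)
    W=P@T[:3,:3].T+T[:3,3]; W[z==0]=np.nan; return W
E
python3 - <<'E'
from h import *
for n in('scene','side'):
    c=grab(n,n+'0'); print(n,c['K'].tolist(),c['world_from_camera'].round(3).tolist(),[k for k in c])
s=sensors.sense(); print(s['tcp_pos'],s['ee_rot'],s['wrist_force'],s['gripper_width'],s['time_s'])
E
```

```text
pics
scene [[556.8549898859552, 0.0, 318.59223500218394], [0.0, 556.8549898859552, 245.2549287924744], [0.0, 0.0, 1.0]] [[-0.552, -0.715, 0.428, 1.17], [0.833, -0.481, 0.272, 0.437], [0.011, 0.507, 0.862, 1.524], [0.0, 0.0, 0.0, 1.0]] ['pixels', 'z_map', 'K', 'world_from_camera']
side [[473.46343888407483, 0.0, 321.7986947140227], [0.0, 473.46343888407483, 237.64553385234046], [0.0, 0.0, 1.0]] [[-0.963, 0.142, -0.23, 0.198], [-0.269, -0.574, 0.773, 0.926], [-0.022, 0.806, 0.591, 0.857], [0.0, 0.0, 0.0, 1.0]] ['pixels', 'z_map', 'K', 'world_from_camera']
[ 0.21755117 -0.58534018  0.22156155] [[-9.37431182e-01 -3.48169819e-01 -7.46128716e-04]
 [-3.48170613e-01  9.37429403e-01  1.82710062e-03]
 [ 6.33017018e-05  1.97256119e-03 -9.99998052e-01]] [ 0.73313531  0.13167688 -0.68568079] 0.9998798301295375 0.1
```

View pics/scene0.png

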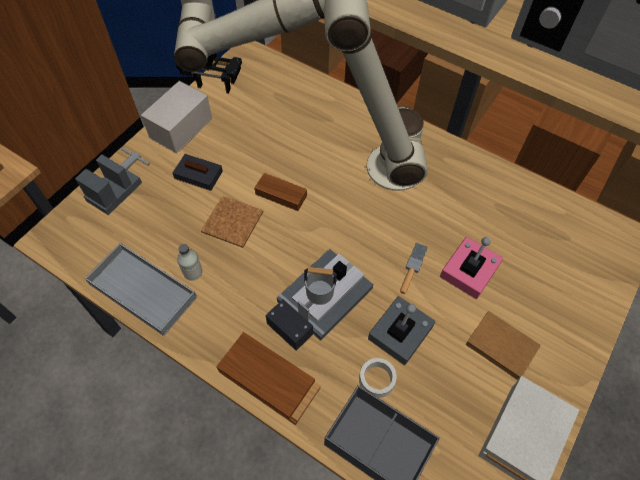

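View pics/side0.png

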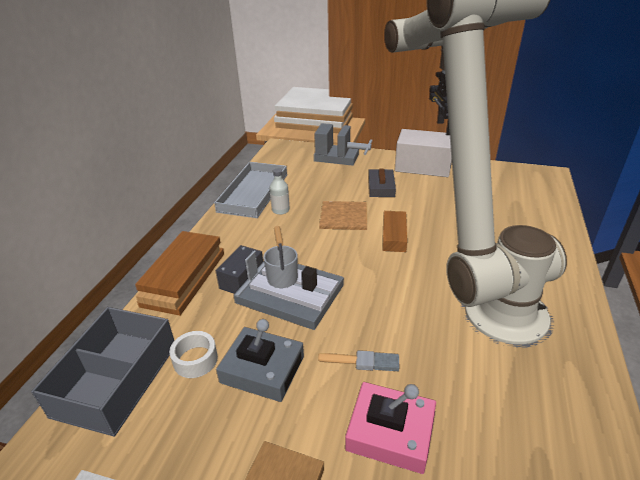

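The scene view (640×480) shows the pot on its bed at (320,285), the terminal block at (292,323), the black probe handle at (340,269) and the cork mat at (232,220). The grey controller is at (402,328) with its lever ball at (411,309). Look-alikes:
- **Controller:** the pink box at (472,265). It is pink, so I leave it.
- **Mat:** the brown board at (503,345), which is smooth board beyond the pink box. The wood form is at (281,191).

I choose the speckled square mat at (232,220) and the grey box at (402,328). Next I'll crop closer to check and measure both.

```bash
python3 - <<'E'
from h import *
a=load('scene0');b=load('side0')
A=cv2.resize(a['pixels'][185:375,190:450],None,fx=3,fy=3,interpolation=cv2.INTER_CUBIC)
cv2.imwrite('pics/cA.png',A[...,::-1])
B=cv2.resize(b['pixels'][190:400,205:415],None,fx=2.8,fy=2.8,interpolation=cv2.INTER_CUBIC)
cv2.imwrite('pics/cB.png',B[...,::-1])
for n,c,px in(('scene',a,dict(mat=(232,220),ball=(411,309),box=(392,345),term=(290,325),grip=(322,270),probe=(341,266),bar=(343,285),table=(380,250))),
              ('side',b,dict(mat=(344,214),ball=(262,325),box=(255,378),term=(236,268),grip=(279,236),probe=(309,276),bar=(325,290),table=(330,400)))):
    W=cloud(c)
    for k,(u,v) in px.items(): print(n,k,W[v,u].round(4))
E
```

```text
scene mat [ 0.4962 -0.3245  0.0139]
scene ball [0.5187 0.3195 0.1602]
scene box [0.5913 0.3186 0.0495]
scene term [0.7066 0.0536 0.0687]
scene grip [0.5625 0.0636 0.1817]
scene probe [0.4855 0.0804 0.1036]
scene bar [0.5072 0.1044 0.0432]
scene table [ 0.3156  0.1252 -0.0046]
side mat [ 0.4911 -0.3194  0.0137]
side ball [0.5083 0.3223 0.1548]
side box [0.5155 0.372  0.0466]
side term [0.6883 0.073  0.0652]
side grip [0.5603 0.069  0.1884]
side probe [0.4815 0.0915 0.0968]
side bar [0.4469 0.0732 0.042 ]
side table [ 0.3609  0.3514 -0.001 ]
```

View pics/cA.png

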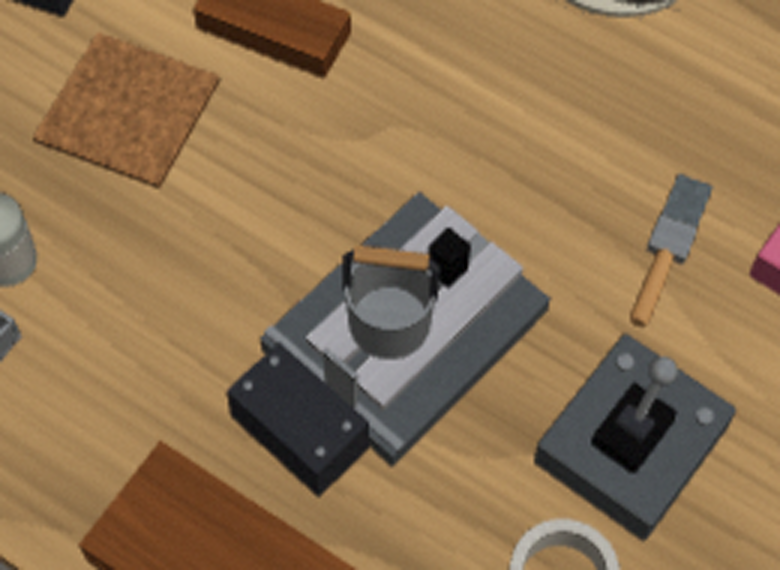

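View pics/cB.png

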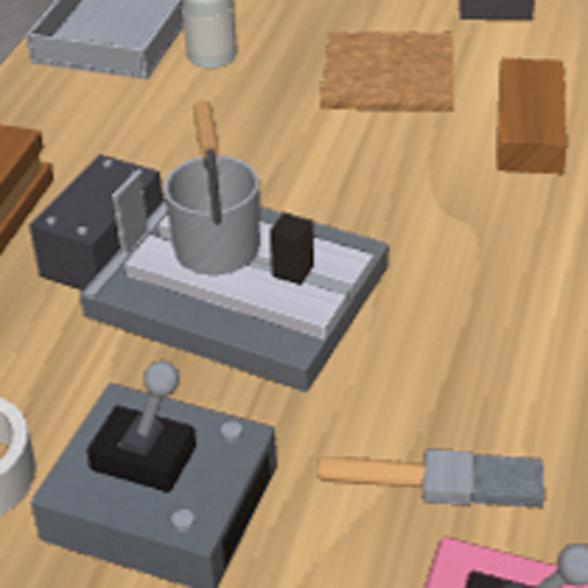

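The crops confirm the choices. In crop A the pot's wooden bar spans (355,255)–(428,262), the probe handle top is at (449,245), the ball is at (665,371), and the mat and bed corners are sharp. In crop B the bar is at (199,103)–(210,152) and the ball at (161,378). I'll triangulate these and fit the rectangles.

```bash
cat > tri.py <<'E'
from h import *
from scipy.optimize import least_squares
a=load('scene0');b=load('side0')
fA=lambda p:np.array(p)/3+[190,185]-.33; fB=lambda p:np.array(p)/2.8+[205,190]-.32
def proj(c,X):
    T=np.linalg.inv(c['world_from_camera']); P=np.atleast_2d(X)@T[:3,:3].T+T[:3,3]
    return np.stack([P[:,0]/-P[:,2]*c['K'][0,0]+c['K'][0,2], P[:,1]/P[:,2]*c['K'][1,1]+c['K'][1,2]],-1)
def tri(pa,pb):
    r=least_squares(lambda X:np.r_[(proj(a,X)-fA(pa)).ravel(),(proj(b,X)-fB(pb)).ravel()],[.5,0,.05])
    return r.x, np.abs(r.fun).max()
def fit(obsA,obsB,g):
    # obs: list of (crop px, local xyz); solves x,y,yaw,z
    def f(q):
        R=np.array([[np.cos(q[2]),-np.sin(q[2]),0],[np.sin(q[2]),np.cos(q[2]),0],[0,0,1]])
        o=[]
        for c,ob,ff in((a,obsA,fA),(b,obsB,fB)):
            for p,l in ob: o.append(proj(c,R@np.array(l)/1e3+[q[0],q[1],q[3]])[0]-ff(p))
        return np.array(o).ravel()
    r=least_squares(f,g,loss='soft_l1'); return r.x,f(r.x).reshape(-1,2).round(1).tolist()
E
python3 - <<'E'
from tri import *
print('grip',tri((391,259),(206,127)),'ball',tri((665,371),(161,378)))
print('gripends',tri((355,255),(199,103)),tri((428,262),(210,152)))
print('probetop',tri((450,245),(293,220)))
print('basecorner',tri((420,195),(388,247)),tri((548,298),(307,372)))
A=[((420,195),(-170,-90,30)),((548,298),(-170,90,30)),((450,207),(-170,-52,46)),((522,270),(-170,52,46)),((308,337),(35,-52,46)),((382,403),(35,52,46)),
((229,390),(132,-60,65)),((368,425),(62,60,65))]
B=[((388,247),(-170,-90,30)),((307,372),(-170,90,30)),((324,325),(-170,52,46)),((127,265),(35,52,46)),((32,228),(132,60,65)),((104,156),(132,-60,65))]
print('station',fit(A,B,[.57,.07,0.1,0]))
m=75
# mat: order from px; robot side = upper in cA
for y0 in(0,):
  A=[((100,35),(-m,-m,12)),((218,75),(-m,m,12)),((158,185),(m,m,12)),((35,140),(m,-m,12))]
  B=[((452,32),(-m,-m,12)),((453,110),(-m,m,12)),((320,108),(m,m,12)),((329,32),(m,-m,12))]
  print('mat',fit(A,B,[.49,-.32,0,0]))
A=[((627,338),(-75,-65,50)),((735,408),(-75,65,50)),((537,447),(75,-65,50))]
B=[((112,385),(75,-65,50)),((273,430),(-75,-65,50)),((212,560),(-75,65,50)),((35,500),(75,65,50))]
print('ctrl',fit(A,B,[.55,.32,0,0]))
E
```

```text
grip (array([0.56710708, 0.05973136, 0.18249184]), np.float64(0.6070425593775894)) ball (array([0.51069308, 0.31769594, 0.14988807]), np.float64(0.38650340737973465))
gripends (array([0.58358374, 0.03147359, 0.18608568]), np.float64(0.5685361615826423)) (array([0.55165228, 0.09009789, 0.18125286]), np.float64(0.06129827358267903))
probetop (array([0.4869332 , 0.07597103, 0.10581996]), np.float64(1.1044932818985558))
basecorner (array([ 4.17801384e-01, -2.32404147e-04,  2.57414500e-02]), np.float64(0.4293678871176212)) (array([0.44685559, 0.17173559, 0.02468586]), np.float64(0.017069544985588436))
station (array([ 0.5982441 ,  0.05625913, -0.17685267, -0.00425925]), [[-0.2, -1.4], [0.9, 0.3], [-1.0, -0.6], [0.5, -0.6], [-1.0, -0.2], [-0.1, 0.7], [-1.1, -0.1], [0.1, -1.0], [0.9, -0.1], [-0.3, 0.6], [0.4, 2.3], [-0.8, 0.3], [-0.6, -0.3], [-0.8, 0.1]])
mat (array([ 0.49448144, -0.32581083,  0.20264807, -0.00470174]), [[-0.9, -0.5], [0.7, 0.4], [0.7, 0.3], [-0.6, -0.1], [0.4, 1.5], [0.3, -0.7], [-0.3, -1.1], [-0.2, 0.7]])
ctrl (array([ 0.5258624 ,  0.31376971, -0.08017032, -0.00623318]), [[-1.2, -2.3], [0.5, -0.1], [-0.9, -1.0], [-0.6, -0.2], [1.8, -0.0], [-0.4, 0.3], [-1.8, 1.9]])
```

```bash
cat > go.py <<'E'
import sys
from h import *
from scipy.spatial.transform import Rotation as R
# go.py x y z yaw(of tool y axis, deg): shift & turn in tool axes to a tool-down pose
x,y,z,t=map(float,sys.argv[1:5]); s=sensors.sense(); M=np.array(s['ee_rot']); th=np.deg2rad(t)
Y=np.array([np.cos(th),np.sin(th),0]); Z=np.array([0,0,-1.]); G=np.stack([np.cross(Y,Z),Y,Z],1)
print('t',s['time_s'],'tcp',np.round(s['tcp_pos'],4),'shift',(M.T@(np.array([x,y,z])-s['tcp_pos'])).round(4),'turn',R.from_matrix(M.T@G).as_rotvec(degrees=True).round(2),'F',np.round(s['wrist_force'],1),'w',round(s['gripper_width'],3))
E
python3 go.py .567 .060 .30 208.6
python3 - <<'E'
from tri import *
for n,c,px in(('scene',a,dict(form=(281,187),bottle=(184,249),weight=(197,168),greybox=(177,100),vise=(90,185),tape=(378,363),board=(265,370),brush=(412,265)))),:
    W=cloud(c)
    for k,(u,v) in px.items(): print(k,W[v,u].round(3))
E
```

```text
t 0.1 tcp [ 0.2176 -0.5853  0.2216] shift [-0.5523  0.4834 -0.0775] turn [ 9.000e-02  9.000e-02 -9.822e+01] F [ 0.7  0.1 -0.7] w 1.0
form [ 0.314 -0.259  0.038]
bottle [ 0.711 -0.307  0.151]
weight [ 0.414 -0.531  0.05 ]
greybox [ 0.255 -0.739  0.112]
vise [ 0.687 -0.717  0.119]
tape [0.651 0.311 0.031]
board [0.849 0.072 0.067]
brush [0.32  0.239 0.019]
```

```bash
echo '[{"aperture":1,"xyz":[0,0,-0.05]},{"aperture":1,"xyz":[0,0,-0.0775]},{"aperture":1,"xyz":[-0.552,0.483,-0.0775],"rotvec":[0,0,-98.2]},{"aperture":1,"xyz":[-0.552,0.483,-0.0775],"rotvec":[0,0,-98.2]},{"aperture":1,"xyz":[-0.552,0.483,-0.0775],"rotvec":[0,0,-98.2]},{"aperture":1,"xyz":[-0.552,0.483,-0.0775],"rotvec":[0,0,-98.2]},{"aperture":1,"xyz":[-0.552,0.483,-0.0775],"rotvec":[0,0,-98.2]},{"aperture":1,"xyz":[-0.552,0.483,-0.0775],"rotvec":[0,0,-98.2]}]' > path.dat && python3 -m handwheel path.dat; python3 go.py .567 .060 .30 208.6
```

```text
time_s: 0.9
tcp_pos: [0.3608, -0.32, 0.2998]
ee_rot: [[-0.304, -0.953, -0.0], [-0.953, 0.304, 0.0], [-0.0, 0.0, -1.0]]
wrist_force: [2.0, -1.1, 0.9]
gripper_width: 1.0
gripper_force: 0.0
t 0.9 tcp [ 0.3608 -0.32    0.2998] shift [-4.247e-01 -8.080e-02 -1.000e-04] turn [ 1.000e-02  2.000e-02 -4.631e+01] F [ 2.  -1.1  0.9] w 1.0
```

```bash
echo '[{"aperture":1,"xyz":[-0.425,-0.081,0],"rotvec":[0,0,-46.3]},{"aperture":1,"xyz":[-0.425,-0.081,0],"rotvec":[0,0,-46.3]},{"aperture":1,"xyz":[-0.425,-0.081,0],"rotvec":[0,0,-46.3]},{"aperture":1,"xyz":[-0.425,-0.081,0],"rotvec":[0,0,-46.3]},{"aperture":1,"xyz":[-0.425,-0.081,0],"rotvec":[0,0,-46.3]},{"aperture":1,"xyz":[-0.425,-0.081,0],"rotvec":[0,0,-46.3]},{"aperture":1,"xyz":[-0.425,-0.081,0],"rotvec":[0,0,-46.3]},{"aperture":1,"xyz":[-0.425,-0.081,0],"rotvec":[0,0,-46.3]}]' > path.dat && python3 -m handwheel path.dat; echo '[{"aperture":1}]' > path.dat && python3 -m handwheel path.dat >/dev/null; python3 go.py .567 .060 .30 208.6
python3 - <<'E'
from h import *
c=grab('wrist','w1'); print(c['K'].tolist(),c['world_from_camera'].round(4).tolist())
E
```

```text
time_s: 1.7
tcp_pos: [0.5538, 0.0304, 0.2998]
ee_rot: [[0.474, -0.881, -0.001], [-0.881, -0.474, -0.0], [-0.0, 0.0, -1.0]]
wrist_force: [1.4, -0.5, 0.8]
gripper_width: 0.997
gripper_force: 0.0
t 1.8 tcp [0.5554 0.0329 0.2982] shift [-0.0182 -0.0232 -0.0018] turn [ 0.08  0.05 -0.05] F [-1.5  0.4  0.4] w 1.001
[[371.64829954431775, 0.0, 320.96957352746807], [0.0, 371.64829954431775, 241.06377383027447], [0.0, 0.0, 1.0]] [[-0.878, 0.4625, 0.1231, 0.5883], [-0.4786, -0.8487, -0.2249, -0.028], [0.0005, -0.2564, 0.9666, 0.4605], [0.0, 0.0, 0.0, 1.0]]
```

View pics/w1.png

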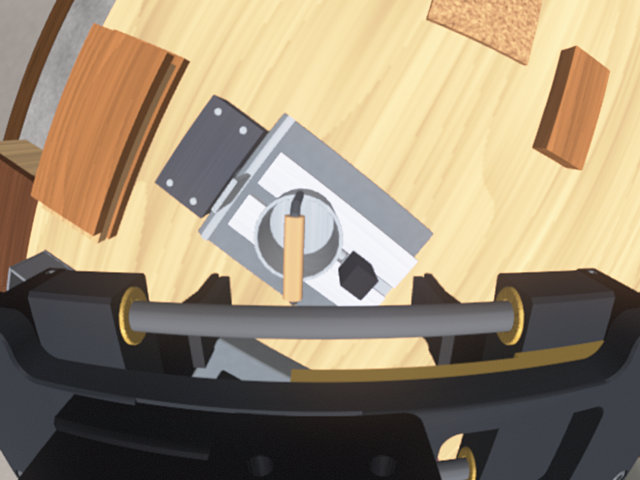

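The wrist view shows the pot's wooden bar from (294,215) to (293,301), parallel to the finger pads. The probe handle is at (358,276), the shutter top at (232,190) and the terminal block at (212,155). I'll intersect rays at the known heights to check the earlier fix.

```bash
cat > wr.py <<'E'
from h import *
def wray(c,p,z):
    K=c['K'];d=np.array(p,float)-K[:2,2];r=np.hypot(*d);th=r/K[0,0]
    v=np.array([np.sin(th)*d[0]/r,-np.sin(th)*d[1]/r,-np.cos(th)]);T=c['world_from_camera'];v=T[:3,:3]@v
    return (T[:3,3]+v*(z-T[2,3])/v[2]).round(4)
E
python3 - <<'E'
from wr import *
c=load('w1')
for n,p,z in(('bar a',(294,215),.189),('bar b',(293,301),.189),('probe top',(354,262),.102),('shut l',(238,180),.106),('shut r',(212,213),.106),('base',(431,234),.030),('base2',(289,115),.030),('blk',(219,97),.065)): print(n,wray(c,p,z))
E
python3 go.py .567 .060 .22 208.6
```

```text
bar a [0.581  0.0271 0.189 ]
bar b [0.5497 0.0893 0.189 ]
probe top [0.5026 0.0587 0.102 ]
shut l [0.6431 0.0392 0.106 ]
shut r [0.6525 0.0811 0.106 ]
base [ 4.191e-01 -4.000e-04  3.000e-02]
base2 [ 0.6369 -0.0412  0.03  ]
blk [ 0.7105 -0.024   0.065 ]
t 1.85 tcp [0.5541 0.0309 0.2984] shift [-0.0194 -0.0254  0.0784] turn [ 0.15  0.05 -0.14] F [-1.2 -0.6 -1. ] w 0.997
```

```bash
echo '[{"aperture":1,"xyz":[-0.0185,-0.0245,0.03]},{"aperture":1,"xyz":[-0.0185,-0.0245,0.06]},{"aperture":1,"xyz":[-0.0185,-0.0245,0.09]},{"aperture":1,"xyz":[-0.0185,-0.0245,0.115]},{"aperture":1,"xyz":[-0.0185,-0.0245,0.13]},{"aperture":1,"xyz":[-0.0185,-0.0245,0.137]},{"aperture":1,"xyz":[-0.0185,-0.0245,0.137]}]' > path.dat && python3 -m handwheel path.dat; python3 go.py .566 .059 .162 208.6
python3 -c "
from h import *
grab('scene','s2')"; python3 - <<'E'
from h import *
a=load('/../pics/s2')['pixels'] if 0 else load('s2')['pixels']
cv2.imwrite('pics/c2.png',cv2.resize(a[200:340,240:420],None,fx=4,fy=4)[...,::-1])
E
```

```text
time_s: 2.55
tcp_pos: [0.5656, 0.0554, 0.1623]
ee_rot: [[0.472, -0.881, -0.002], [-0.881, -0.472, -0.001], [-0.0, 0.002, -1.0]]
wrist_force: [-0.4, 0.0, 0.3]
gripper_width: 1.001
gripper_force: 0.0
t 2.55 tcp [0.5656 0.0554 0.1623] shift [-0.003  -0.0021  0.0003] turn [ 0.12  0.02 -0.4 ] F [-0.4  0.   0.3] w 1.001
```

View pics/c2.png

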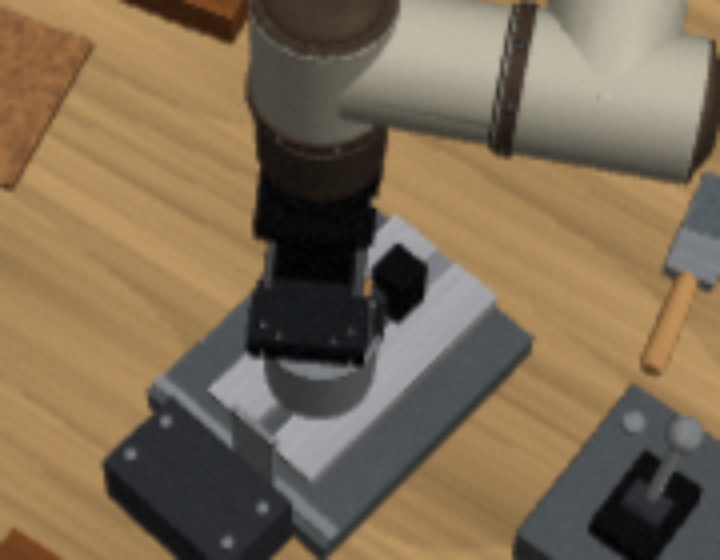

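The crop shows the fingers astride the wooden bar (a sliver of it at (370,287)), with the rim clear below at (320,375). Now I close on it.

```bash
echo '[{"aperture":1,"xyz":[-0.002,-0.002,0]},{"aperture":0,"xyz":[-0.002,-0.002,0]},{"aperture":0,"xyz":[-0.002,-0.002,0]},{"aperture":0,"xyz":[-0.002,-0.002,0]},{"aperture":0,"xyz":[-0.002,-0.002,0]},{"aperture":0,"xyz":[-0.002,-0.002,0]},{"aperture":0,"xyz":[-0.002,-0.002,0]},{"aperture":0,"xyz":[-0.002,-0.002,0]}]' > path.dat && python3 -m handwheel path.dat; echo '[{"aperture":0,"xyz":[0,0,-0.01]},{"aperture":0,"xyz":[0,0,-0.02]},{"aperture":0,"xyz":[0,0,-0.04]},{"aperture":0,"xyz":[0,0,-0.06]},{"aperture":0,"xyz":[0,0,-0.08]},{"aperture":0,"xyz":[0,0,-0.10]},{"aperture":0,"xyz":[0,0,-0.10]}]' > path.dat && python3 -m handwheel path.dat; python3 go.py .4945 -.326 .27 208.6; python3 go.py .4945 -.326 .27 170
```

```text
time_s: 3.4
tcp_pos: [0.5671, 0.059, 0.163]
ee_rot: [[0.473, -0.881, -0.0], [-0.881, -0.473, -0.0], [0.0, 0.0, -1.0]]
wrist_force: [0.1, -0.2, 0.1]
gripper_width: 0.448
gripper_force: 0.0
time_s: 4.1
tcp_pos: [0.569, 0.0593, 0.2676]
ee_rot: [[0.474, -0.881, 0.008], [-0.881, -0.474, 0.002], [0.002, -0.008, -1.0]]
wrist_force: [1.2, 0.2, 0.8]
gripper_width: 0.009
gripper_force: 0.0
t 4.1 tcp [0.569  0.0593 0.2676] shift [ 0.304   0.2481 -0.0037] turn [-0.47 -0.13 -0.32] F [1.2 0.2 0.8] w 0.009
t 4.1 tcp [0.569  0.0593 0.2676] shift [ 0.304   0.2481 -0.0037] turn [-5.000e-01  3.000e-02  3.828e+01] F [1.2 0.2 0.8] w 0.009
```

The fingers were still closing when I lifted, so the grasp missed. I reopen and re-measure the pot.

```bash
echo '[{"aperture":1},{"aperture":1},{"aperture":1},{"aperture":1},{"aperture":1},{"aperture":1},{"aperture":1}]' > path.dat && python3 -m handwheel path.dat | grep width; python3 - <<'E'
from h import *
b0=load('side0');c=grab('side','d1');a0=load('w1')
r=(slice(215,300),slice(240,345))
d=np.abs(c['pixels'][r].astype(int)-b0['pixels'][r]).sum(-1)
print((d>90).sum(), (d>90).sum(1).tolist())
B=cv2.resize(c['pixels'][190:330,205:345],None,fx=4,fy=4,interpolation=cv2.INTER_CUBIC)
B0=cv2.resize(b0['pixels'][190:330,205:345],None,fx=4,fy=4,interpolation=cv2.INTER_CUBIC)
cv2.imwrite('pics/d1c.png',cv2.resize(np.hstack([B0,B]),(800,400))[...,::-1])
E
python3 go.py .566 .059 .162 208.6
```

```text
gripper_width: 0.558
0 [0, 0, 0, 0, 0, 0, 0, 0, 0, 0, 0, 0, 0, 0, 0, 0, 0, 0, 0, 0, 0, 0, 0, 0, 0, 0, 0, 0, 0, 0, 0, 0, 0, 0, 0, 0, 0, 0, 0, 0, 0, 0, 0, 0, 0, 0, 0, 0, 0, 0, 0, 0, 0, 0, 0, 0, 0, 0, 0, 0, 0, 0, 0, 0, 0, 0, 0, 0, 0, 0, 0, 0, 0, 0, 0, 0, 0, 0, 0, 0, 0, 0, 0, 0, 0]
t 4.85 tcp [0.5671 0.059  0.263 ] shift [-0.0005  0.001   0.101 ] turn [ 0.    0.   -0.35] F [ 0.3  0.1 -0.2] w 0.601
```

View pics/d1c.png

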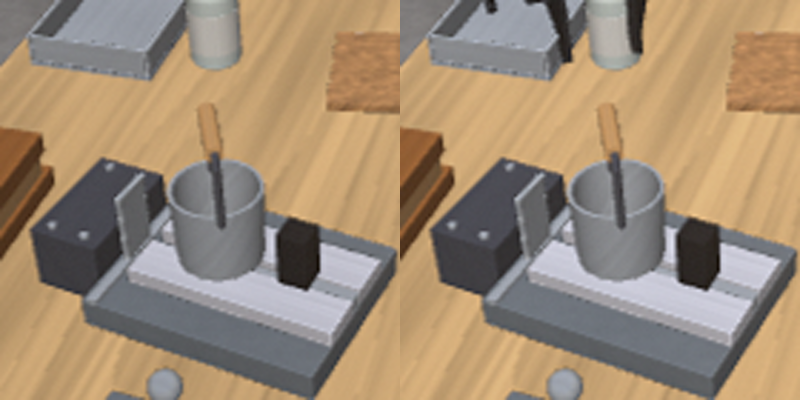

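Left (start) and right (now) are identical: the pot's bar (right half, 608,130) has not moved. I descend again and close with enough rows.

```bash
echo '[{"aperture":1},{"aperture":1},{"aperture":1,"xyz":[0,0,0.04]},{"aperture":1,"xyz":[0,0,0.07]},{"aperture":1,"xyz":[0,0,0.09]},{"aperture":1,"xyz":[0,0,0.101]},{"aperture":1,"xyz":[0,0,0.101]}]' > path.dat && python3 -m handwheel path.dat|grep -E 'tcp|width'; echo '[{"aperture":0},{"aperture":0},{"aperture":0},{"aperture":0},{"aperture":0},{"aperture":0},{"aperture":0},{"aperture":0}]' > path.dat && python3 -m handwheel path.dat >/dev/null; echo '[{"aperture":0},{"aperture":0},{"aperture":0},{"aperture":0},{"aperture":0},{"aperture":0}]' > path.dat && python3 -m handwheel path.dat
```

```text
tcp_pos: [0.5664, 0.0587, 0.1607]
gripper_width: 0.997
time_s: 6.95
tcp_pos: [0.567, 0.0589, 0.162]
ee_rot: [[0.473, -0.881, -0.0], [-0.881, -0.473, -0.0], [0.0, 0.0, -1.0]]
wrist_force: [-0.2, -1.1, 0.2]
gripper_width: 0.172
gripper_force: 29.8
```

```bash
echo '[{"aperture":0,"xyz":[0,0,-0.01]},{"aperture":0,"xyz":[0,0,-0.03]},{"aperture":0,"xyz":[0,0,-0.05]},{"aperture":0,"xyz":[0,0,-0.07]},{"aperture":0,"xyz":[0,0,-0.09]},{"aperture":0,"xyz":[0,0,-0.10]},{"aperture":0,"xyz":[0,0,-0.10]}]' > path.dat && python3 -m handwheel path.dat|grep -E 'force|width'; python3 go.py .4945 -.326 .265 208.6;python3 go.py .4945 -.326 .265 170
```

```text
wrist_force: [1.0, -0.4, -3.8]
gripper_width: 0.176
gripper_force: 29.7
t 7.65 tcp [0.5678 0.0594 0.2636] shift [ 0.3048  0.247  -0.0022] turn [-0.2  -0.01 -0.34] F [ 1.  -0.4 -3.8] w 0.176
t 7.65 tcp [0.5678 0.0594 0.2636] shift [ 0.3048  0.247  -0.0022] turn [-0.19  0.05 38.26] F [ 1.  -0.4 -3.8] w 0.176
```

```bash
echo '[{"aperture":0,"xyz":[0.015,0.0125,0]},{"aperture":0,"xyz":[0.04,0.0325,0]},{"aperture":0,"xyz":[0.07,0.057,0]},{"aperture":0,"xyz":[0.1,0.081,0]},{"aperture":0,"xyz":[0.13,0.105,0]},{"aperture":0,"xyz":[0.16,0.13,0]},{"aperture":0,"xyz":[0.19,0.154,0]},{"aperture":0,"xyz":[0.22,0.178,0]}]' > path.dat && python3 -m handwheel path.dat|grep -E 'tcp|width'; python3 go.py .4945 -.326 .265 208.6
```

```text
tcp_pos: [0.5132, -0.2201, 0.2604]
gripper_width: 0.177
t 8.45 tcp [ 0.5132 -0.2201  0.2604] shift [ 0.0844  0.0666 -0.0046] turn [ 0.1   0.13 -0.35] F [ 0.7 -0.1 -3.7] w 0.177
```

```bash
echo '[{"aperture":0,"xyz":[0.025,0.02,0]},{"aperture":0,"xyz":[0.05,0.04,0]},{"aperture":0,"xyz":[0.07,0.056,0]},{"aperture":0,"xyz":[0.082,0.066,0]},{"aperture":0,"xyz":[0.085,0.069,0]},{"aperture":0,"xyz":[0.085,0.069,0]}]' > path.dat && python3 -m handwheel path.dat|grep -E 'tcp|width'; echo '[{"aperture":0,"xyz":[0,0,0.02]},{"aperture":0,"xyz":[0,0,0.045]},{"aperture":0,"xyz":[0,0,0.07]},{"aperture":0,"xyz":[0,0,0.095]},{"aperture":0,"xyz":[0,0,0.11]},{"aperture":0,"xyz":[0,0,0.12]},{"aperture":0,"xyz":[0,0,0.125]},{"aperture":0,"xyz":[0,0,0.125]}]' > path.dat && python3 -m handwheel path.dat|grep -E 'tcp|width|wrist';  python3 go.py .4945 -.326 .128 208.6
```

```text
tcp_pos: [0.4936, -0.3264, 0.2612]
gripper_width: 0.174
tcp_pos: [0.4942, -0.3261, 0.1369]
wrist_force: [-0.2, -0.6, -3.0]
gripper_width: 0.174
t 9.85 tcp [ 0.4942 -0.3261  0.1369] shift [ 0.0001 -0.0003  0.0089] turn [ 0.01  0.01 -0.3 ] F [-0.2 -0.6 -3. ] w 0.174
```

```bash
echo '[{"aperture":0,"xyz":[0,0,0.003]},{"aperture":0,"xyz":[0,0,0.006]},{"aperture":0,"xyz":[0,0,0.008]},{"aperture":0,"xyz":[0,0,0.009]},{"aperture":0,"xyz":[0,0,0.009]}]' > path.dat && python3 -m handwheel path.dat|grep -E 'tcp|width|wrist'
```

```text
tcp_pos: [0.4939, -0.3267, 0.128]
wrist_force: [-0.0, 1.2, -3.1]
gripper_width: 0.173
```

```bash
echo '[{"aperture":0,"xyz":[0,0,0.001]},{"aperture":0,"xyz":[0,0,0.002]},{"aperture":0,"xyz":[0,0,0.002]}]' > path.dat && python3 -m handwheel path.dat|grep -E 'tcp|width|wrist';python3 - <<'E'
from h import *
grab('side','e1')
E
```

```text
tcp_pos: [0.4944, -0.3271, 0.1279]
wrist_force: [-2.6, 0.6, 3.8]
gripper_width: 0.174
```

Contact is confirmed: the force went from -3 to +4 N. Release.

```bash
echo '[{"aperture":1},{"aperture":1},{"aperture":1},{"aperture":1},{"aperture":1},{"aperture":1},{"aperture":1},{"aperture":1}]' > path.dat && python3 -m handwheel path.dat|grep -E 'width|wrist'; echo '[{"aperture":1},{"aperture":1},{"aperture":1},{"aperture":1},{"aperture":1,"xyz":[0,0,-0.02]},{"aperture":1,"xyz":[0,0,-0.05]},{"aperture":1,"xyz":[0,0,-0.09]},{"aperture":1,"xyz":[0,0,-0.12]}]' > path.dat && python3 -m handwheel path.dat|grep -E 'tcp|width|wrist'; python3 - <<'E'
from h import *
c=grab('side','e2'); W=cloud(c)
a=grab('scene','e2s'); V=cloud(a)
for n,w in(('side',W),('scene',V)):
    P=w[np.isfinite(w).all(-1)]; q=P[(np.hypot(P[:,0]-.494,P[:,1]+.326)<.07)&(P[:,2]>.03)&(P[:,2]<.2)]
    h=q[(q[:,2]>.08)&(q[:,2]<.1)]; t=q[q[:,2]>.14]
    print(n,len(q),q[:,2].max().round(3),'rim',h[:,:2].min(0).round(3),h[:,:2].max(0).round(3),'bar',t.mean(0).round(3),len(t))
E
```

```text
wrist_force: [-0.5, 0.5, 0.0]
gripper_width: 0.82
tcp_pos: [0.4943, -0.3269, 0.2485]
wrist_force: [0.4, 0.2, 0.1]
gripper_width: 0.999
side 785 0.159 rim [ 0.453 -0.367] [ 0.537 -0.28 ] bar [ 0.493 -0.318  0.151] 84
scene 709 0.16 rim [ 0.454 -0.367] [ 0.54  -0.282] bar [ 0.496 -0.322  0.15 ] 136
```

The pot stands on the mat at about (0.495,-0.324), with the bar at z≈0.15 and the fingers clear. Next is the shutter: shut fingers, pushing from its right side.

```bash
cat > st.py <<'E'
import sys,subprocess
from math import *
X,Y,Z=map(float,sys.argv[1:4]); yaw=sys.argv[4] if len(sys.argv)>4 else '259.9'; th=radians(-10.13)
print(subprocess.run(['python3','go.py',str(.5982+X*cos(th)-Y*sin(th)),str(.0563+X*sin(th)+Y*cos(th)),str(Z),yaw],capture_output=True,text=True).stdout)
E
python3 st.py .05 -.060 .25
```

```text
t 12.4 tcp [ 0.4962 -0.3279  0.2518] shift [-0.2119 -0.2738  0.0016] turn [ -0.1   -0.65 -51.61] F [-0.2 -0.2  0.7] w 1.004
```

```bash
echo '[{"aperture":0,"xyz":[-0.212,-0.274,0],"rotvec":[0,0,-51.5]},{"aperture":0,"xyz":[-0.212,-0.274,0],"rotvec":[0,0,-51.5]},{"aperture":0,"xyz":[-0.212,-0.274,0],"rotvec":[0,0,-51.5]},{"aperture":0,"xyz":[-0.212,-0.274,0],"rotvec":[0,0,-51.5]},{"aperture":0,"xyz":[-0.212,-0.274,0],"rotvec":[0,0,-51.5]},{"aperture":0,"xyz":[-0.212,-0.274,0],"rotvec":[0,0,-51.5]},{"aperture":0,"xyz":[-0.212,-0.274,0],"rotvec":[0,0,-51.5]},{"aperture":0,"xyz":[-0.212,-0.274,0],"rotvec":[0,0,-51.5]}]' > path.dat && python3 -m handwheel path.dat|grep -E 'tcp|width|wrist'; echo '[{"aperture":0},{"aperture":0},{"aperture":0},{"aperture":0},{"aperture":0}]' > path.dat && python3 -m handwheel path.dat|grep width;  python3 st.py .05 -.060 .08; python3 -c "
from h import *
grab('wrist','w3')"
```

```text
tcp_pos: [0.6364, -0.0052, 0.2441]
wrist_force: [-0.7, -0.1, -0.3]
gripper_width: 0.355
gripper_width: 0.01
t 13.7 tcp [ 0.6347 -0.0111  0.2463] shift [2.200e-03 1.000e-04 1.663e-01] turn [-0.01 -0.02 -0.23] F [ 0.2 -0.8 -0.2] w 0.01
```

View pics/w3.png

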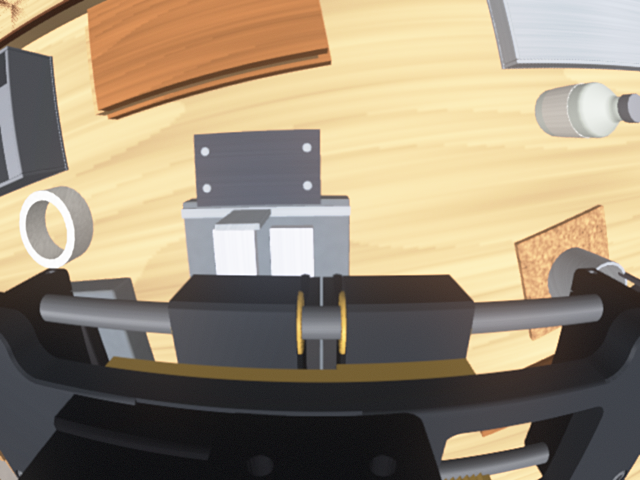

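The wrist view shows the terminal block at (195–320,130–206), the shutter as a parallelogram from (228,211)–(271,210) to (216,230)–(262,228), and the mat with the pot at (580,270). Checking in station coordinates.

```bash
python3 - <<'E'
from wr import *
c=load('w3'); th=np.deg2rad(-10.13)
M=np.array([[np.cos(th),np.sin(th)],[-np.sin(th),np.cos(th)]])
for n,p,z in(('blk FL',(198,206),.065),('blk FR',(320,204),.065),('blk BL',(195,134),.065),('blk BR',(320,130),.065),('sh1',(228,211),.106),('sh2',(271,210),.106),('sh3',(216,230),.106),('sh4',(262,228),.106),('baseR',(349,197),.03),('baseL',(184,203),.03),('barL',(214,230),.046),('barR',(312,227),.046)):
    w=wray(c,p,z); print(n,w,(M@(w[:2]-[.5982,.0563])).round(4))
E
```

```text
blk FL [0.6696 0.1043 0.065 ] [0.0618 0.0598]
blk FR [ 0.6491 -0.0124  0.065 ] [ 0.0622 -0.0587]
blk BL [0.7382 0.0919 0.065 ] [0.1316 0.0597]
blk BR [ 0.7168 -0.0247  0.065 ] [ 0.131  -0.0589]
sh1 [0.664  0.0637 0.106 ] [0.0635 0.0189]
sh2 [0.6579 0.0272 0.106 ] [ 0.0639 -0.0181]
sh3 [0.65   0.0781 0.106 ] [0.0472 0.0306]
sh4 [0.6443 0.038  0.106 ] [ 0.0486 -0.0099]
baseR [ 0.6456 -0.0419  0.03  ] [ 0.0639 -0.0883]
baseL [0.6727 0.1325 0.03  ] [0.0599 0.0881]
barL [0.64   0.1004 0.046 ] [0.0334 0.0508]
barR [6.246e-01 3.000e-04 4.600e-02] [ 0.0358 -0.0505]
```

The station frame agrees to within 1 mm, with the shutter at joint ≈0.010. I descend to its right, then push left.

```bash
echo '[{"aperture":0,"xyz":[0.002,0,0.04]},{"aperture":0,"xyz":[0.002,0,0.08]},{"aperture":0,"xyz":[0.002,0,0.12]},{"aperture":0,"xyz":[0.002,0,0.15]},{"aperture":0,"xyz":[0.002,0,0.163]},{"aperture":0,"xyz":[0.002,0,0.163]}]' > path.dat && python3 -m handwheel path.dat|grep -E 'tcp|width|wrist';  python3 st.py .05 .028 .083
```

```text
tcp_pos: [0.6359, -0.0109, 0.0813]
wrist_force: [0.1, 0.8, 0.3]
gripper_width: 0.007
t 14.35 tcp [ 0.6359 -0.0109  0.0813] shift [ 0.0008 -0.0876 -0.0018] turn [ 0.09  0.2  -0.17] F [0.1 0.8 0.3] w 0.007
```

```bash
echo '[{"aperture":0,"xyz":[0,-0.015,0]},{"aperture":0,"xyz":[0,-0.03,0]},{"aperture":0,"xyz":[0,-0.04,0]},{"aperture":0,"xyz":[0,-0.05,0]},{"aperture":0,"xyz":[0,-0.06,0]},{"aperture":0,"xyz":[0,-0.07,0]},{"aperture":0,"xyz":[0,-0.078,0]},{"aperture":0,"xyz":[0,-0.083,0]}]' > path.dat && python3 -m handwheel path.dat|grep -E 'tcp|wrist'; echo '[{"aperture":0,"xyz":[0,-0.002,0]},{"aperture":0,"xyz":[0,-0.004,0]},{"aperture":0,"xyz":[0,-0.004,0]}]' > path.dat && python3 -m handwheel path.dat|grep -E 'tcp|wrist'; python3 - <<'E'
from h import *
for n in('side','scene'):
    c=grab(n,'f'+n); W=cloud(c); th=np.deg2rad(-10.13)
    P=W[np.isfinite(W).all(-1)]; D=P[:,:2]-[.5982,.0563]; S=np.stack([D@[np.cos(th),np.sin(th)],D@[-np.sin(th),np.cos(th)]],1)
    k=(abs(S[:,0]-.05)<.008)&(P[:,2]>.072)&(P[:,2]<.11)&(S[:,1]>-.03)&(S[:,1]<.12); print(n,k.sum(),np.sort(S[k,1]).round(3)[[0,1,2,-3,-2,-1]] if k.sum()>5 else '')
E
```

```text
tcp_pos: [0.6517, 0.0719, 0.083]
wrist_force: [0.1, -1.8, 1.5]
tcp_pos: [0.6522, 0.0752, 0.0828]
wrist_force: [0.5, -0.4, 0.6]
side 178 [0.02  0.021 0.022 0.078 0.078 0.079]
scene 16 [0.046 0.047 0.049 0.064 0.065 0.069]
```

```bash
echo '[{"aperture":0,"xyz":[0,-0.002,0]},{"aperture":0,"xyz":[0,-0.004,0]},{"aperture":0,"xyz":[0,-0.004,0]}]' > path.dat && python3 -m handwheel path.dat|grep -E 'tcp|wrist'; python3 - <<'E'
from h import *
for n in('side',):
    c=grab(n,'g'+n); W=cloud(c); th=np.deg2rad(-10.13)
    P=W[np.isfinite(W).all(-1)]; D=P[:,:2]-[.5982,.0563]; S=np.stack([D@[np.cos(th),np.sin(th)],D@[-np.sin(th),np.cos(th)]],1)
    k=(abs(S[:,0]-.05)<.008)&(P[:,2]>.072)&(P[:,2]<.11)&(S[:,1]>-.03)&(S[:,1]<.12); print(n,k.sum(),np.sort(S[k,1]).round(3)[[0,1,2,-3,-2,-1]])
E
```

```text
tcp_pos: [0.6528, 0.079, 0.0827]
wrist_force: [0.3, -1.1, 1.0]
side 177 [0.024 0.025 0.025 0.083 0.083 0.084]
```

The shutter is at ≈0.064. I back off, lift and move behind the probe handle.

```bash
echo '[{"aperture":0,"xyz":[0,0.006,0]},{"aperture":0,"xyz":[0,0.012,-0.02]},{"aperture":0,"xyz":[0,0.012,-0.06]},{"aperture":0,"xyz":[0,0.012,-0.08]}]' > path.dat && python3 -m handwheel path.dat|grep -E 'tcp|wrist';  python3 st.py -.16 0 .165
```

```text
tcp_pos: [0.6524, 0.0671, 0.1665]
wrist_force: [0.8, 0.4, 1.0]
t 16.3 tcp [0.6524 0.0671 0.1665] shift [-0.2115  0.0206  0.0004] turn [-0.1  -0.28 -0.13] F [0.8 0.4 1. ] w 0.006
```

```bash
echo '[{"aperture":0,"xyz":[-0.045,0.01,0]},{"aperture":0,"xyz":[-0.09,0.02,0]},{"aperture":0,"xyz":[-0.135,0.0205,0]},{"aperture":0,"xyz":[-0.18,0.0205,0]},{"aperture":0,"xyz":[-0.2115,0.0205,0]},{"aperture":0,"xyz":[-0.2115,0.0205,0]}]' > path.dat && python3 -m handwheel path.dat|grep -E 'tcp|wrist';  python3 st.py -.16 0 .060; python3 -c "
from h import *
grab('side','h1')"; python3 - <<'E'
from h import *
c=load('h1'); cv2.imwrite('pics/h1c.png',cv2.resize(c['pixels'][200:330,210:370],None,fx=4,fy=4,interpolation=cv2.INTER_CUBIC)[...,::-1])
E
```

```text
tcp_pos: [0.4355, 0.0843, 0.1634]
wrist_force: [0.8, -0.3, 0.3]
t 16.9 tcp [0.4355 0.0843 0.1634] shift [ 0.0052 -0.001   0.1034] turn [-0.05  0.05 -0.05] F [ 0.8 -0.3  0.3] w 0.002
```

View pics/h1c.png

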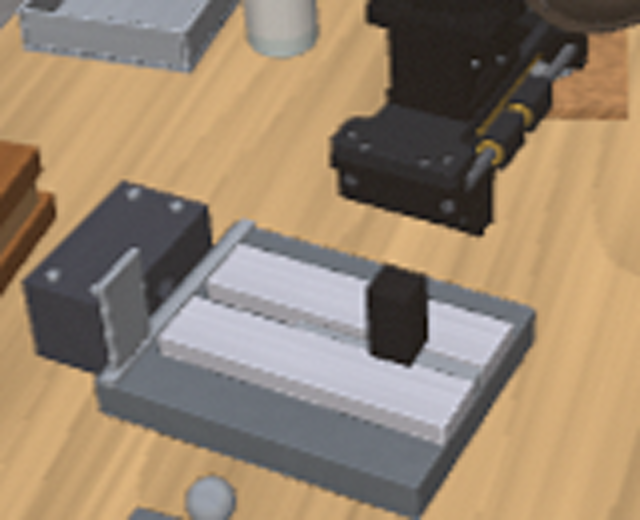

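The crop shows the shutter aside to the left at (122,310), with the channel free. The probe handle is at (398,315), and the fingers are above and behind it.

```bash
python3 - <<'E'
from tri import *
c=load('h1')
for X in([.437,.0843,.1634],[.437,.0843,.22]): print((proj(c,X)[0]-[210,200])*4)
W=cloud(c)
for u,v in((415,215),(480,225),(400,120),(350,180)): print(u,v,W[200+v//4,210+u//4].round(3))
E
```

```text
[467.53130394 222.58584281]
[465.9486747 144.9656924]
415 215 [0.443 0.171 0.236]
480 225 [0.427 0.093 0.171]
400 120 [0.456 0.146 0.277]
350 180 [0.481 0.163 0.245]
```

```bash
echo '[{"aperture":0,"xyz":[0.001,-0.001,0.04]},{"aperture":0,"xyz":[0.001,-0.001,0.075]},{"aperture":0,"xyz":[0.001,-0.001,0.095]},{"aperture":0,"xyz":[0.001,-0.001,0.102]},{"aperture":0,"xyz":[0.001,-0.001,0.102]}]' > path.dat && python3 -m handwheel path.dat|grep -E 'tcp|wrist';  python3 st.py .022 0 .061
```

```text
tcp_pos: [0.4409, 0.0854, 0.0604]
wrist_force: [0.1, -0.3, 0.7]
t 17.45 tcp [0.4409 0.0854 0.0604] shift [ 0.182   0.0005 -0.0008] turn [ 0.06  0.06 -0.16] F [ 0.1 -0.3  0.7] w 0.006
```

```bash
echo '[{"aperture":0,"xyz":[0.012,0,0]},{"aperture":0,"xyz":[0.022,0,0]},{"aperture":0,"xyz":[0.032,0,0]},{"aperture":0,"xyz":[0.045,0,0]},{"aperture":0,"xyz":[0.058,0,0]},{"aperture":0,"xyz":[0.071,0,0]},{"aperture":0,"xyz":[0.084,0,0]},{"aperture":0,"xyz":[0.097,0,0]}]' > path.dat && python3 -m handwheel path.dat|grep -E 'tcp|wrist'; echo '[{"aperture":0,"xyz":[0.01,0,0]},{"aperture":0,"xyz":[0.02,0,0]},{"aperture":0,"xyz":[0.03,0,0]},{"aperture":0,"xyz":[0.04,0,0]},{"aperture":0,"xyz":[0.05,0,0]},{"aperture":0,"xyz":[0.058,0,0]},{"aperture":0,"xyz":[0.064,0,0]},{"aperture":0,"xyz":[0.067,0,0]}]' > path.dat && python3 -m handwheel path.dat|grep -E 'tcp|wrist';  python3 st.py .022 0 .061
```

```text
tcp_pos: [0.5368, 0.068, 0.061]
wrist_force: [-2.7, 1.3, 1.8]
tcp_pos: [0.6022, 0.0562, 0.061]
wrist_force: [-3.6, 2.1, 1.4]
t 19.05 tcp [0.6022 0.0562 0.061 ] shift [ 0.018   0.0006 -0.    ] turn [-0.    0.   -0.16] F [-3.6  2.1  1.4] w 0.003
```

```bash
echo '[{"aperture":0,"xyz":[0.003,0,0]},{"aperture":0,"xyz":[0.006,0,0]},{"aperture":0,"xyz":[0.009,0,0]},{"aperture":0,"xyz":[0.012,0,0]},{"aperture":0,"xyz":[0.014,0,0]},{"aperture":0,"xyz":[0.016,0,0]}]' > path.dat && python3 -m handwheel path.dat|grep -E 'tcp|wrist'; echo '[{"aperture":0,"xyz":[0.001,0,0]},{"aperture":0,"xyz":[0.002,0,0]}]' > path.dat && python3 -m handwheel path.dat|grep -E 'tcp|wrist'; python3 st.py .022 0 .061
```

```text
tcp_pos: [0.6175, 0.0534, 0.061]
wrist_force: [-1.6, 2.1, 2.0]
tcp_pos: [0.6194, 0.0531, 0.061]
wrist_force: [-3.1, 1.9, 1.4]
t 19.85 tcp [0.6194 0.0531 0.061 ] shift [0.0005 0.0006 0.    ] turn [ 0.    0.01 -0.15] F [-3.1  1.9  1.4] w 0.006
```

Still only sliding friction, so I press on in 1 mm steps until the force rises.

```bash
for i in 1; do echo '[{"aperture":0,"xyz":[0.001,0,0]},{"aperture":0,"xyz":[0.001,0,0]}]' > path.dat && python3 -m handwheel path.dat|grep -E 'tcp|wrist'; echo '[{"aperture":0,"xyz":[0.001,0,0]},{"aperture":0,"xyz":[0.001,0,0]}]' > path.dat && python3 -m handwheel path.dat|grep -E 'tcp|wrist'; done; python3 - <<'E'
from h import *
for n in('side','scene'):
    c=grab(n,'p'+n); W=cloud(c); th=np.deg2rad(-10.13)
    P=W[np.isfinite(W).all(-1)]; D=P[:,:2]-[.5982,.0563]; S=np.stack([D@[np.cos(th),np.sin(th)],D@[-np.sin(th),np.cos(th)]],1)
    k=(abs(S[:,1])<.02)&(P[:,2]>.075)&(P[:,2]<.095)&(S[:,0]>.022)&(S[:,0]<.09); print(n,k.sum(),np.sort(S[k,0]).round(3)[[0,1,2,-3,-2,-1]])
E
```

```text
tcp_pos: [0.6195, 0.0531, 0.061]
wrist_force: [-5.5, 2.9, 3.1]
tcp_pos: [0.6195, 0.0531, 0.0609]
wrist_force: [-7.4, 4.0, 3.6]
side 19 [0.023 0.025 0.025 0.034 0.035 0.035]
scene 37 [0.045 0.047 0.048 0.064 0.065 0.065]
```

The tool has stalled with rising force, and the handle front is at station x≈0.063, so the pin is home. I'll press slightly more, back off and check.

```bash
echo '[{"aperture":0,"xyz":[0.002,0,0]},{"aperture":0,"xyz":[0.002,0,0]}]' > path.dat && python3 -m handwheel path.dat|grep -E 'tcp|wrist'; echo '[{"aperture":0,"xyz":[-0.01,0,0]},{"aperture":0,"xyz":[-0.03,0,0]},{"aperture":0,"xyz":[-0.05,0,0]},{"aperture":0,"xyz":[-0.05,0,-0.05]},{"aperture":0,"xyz":[-0.05,0,-0.1]},{"aperture":0,"xyz":[-0.05,0,-0.14]}]' > path.dat && python3 -m handwheel path.dat|grep -E 'tcp|wrist'; python3 - <<'E'
from tri import *
th=np.deg2rad(-10.13)
c=grab('side','q1'); cv2.imwrite('pics/q1c.png',cv2.resize(c['pixels'][190:390,205:365],None,fx=3.5,fy=3,interpolation=cv2.INTER_CUBIC)[...,::-1])
w=lambda x,y,z:[.5982+x*np.cos(th)-y*np.sin(th),.0563+x*np.sin(th)+y*np.cos(th),z]
for p in(w(.032,.015,.102),w(.062,.015,.102),w(.032,-.015,.102),w(.032,.015,.05)): print(((proj(c,p)[0]-[205,190])*[3.5,3]).round())
W=cloud(c);P=W[np.isfinite(W).all(-1)]; D=P[:,:2]-[.5982,.0563]; S=np.stack([D@[np.cos(th),np.sin(th)],D@[-np.sin(th),np.cos(th)]],1)
k=(abs(S[:,1])<.018)&(P[:,2]>.075)&(P[:,2]<.108)&(S[:,0]>.0)&(S[:,0]<.09); print(k.sum(),np.sort(S[k,0]).round(3)[[0,3,6,-6,-3,-1]])
E
python3 go.py .43 .318 .20 259.9
```

```text
tcp_pos: [0.6195, 0.0529, 0.0608]
wrist_force: [-12.8, 5.8, 7.2]
tcp_pos: [0.5755, 0.0611, 0.2045]
wrist_force: [1.4, 0.0, 0.3]
[177. 206.]
[142. 197.]
[198. 186.]
[184. 252.]
200 [0.031 0.031 0.032 0.061 0.062 0.063]
t 21.2 tcp [0.5794 0.0616 0.2121] shift [-0.1924 -0.226   0.0098] turn [-0.32 -1.04 -0.04] F [2.6 1.  6.3] w 0.006
```

View pics/q1c.png

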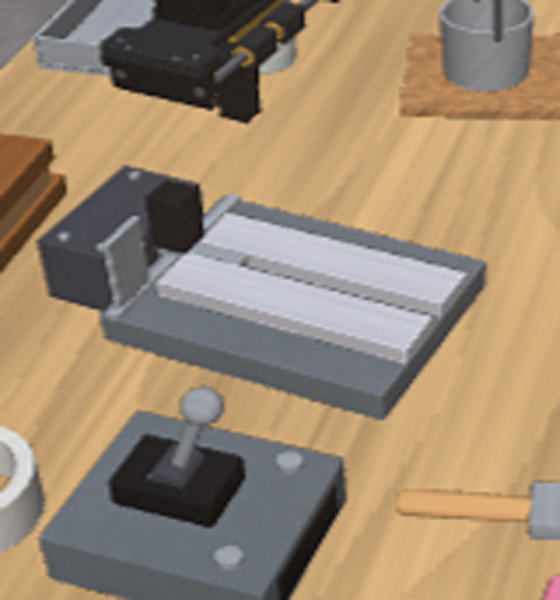

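The crop shows the handle flush against the terminal block at (175,215), spanning station x 0.031–0.062. The shutter is aside at (125,262), the pot stands on the mat, and the lever ball is at (201,405). Last is the lever, pushed from the robot side.

```bash
echo '[{"aperture":0}]' > path.dat && python3 -m handwheel path.dat|grep tcp; python3 go.py .452 .322 .215 265
```

```text
tcp_pos: [0.5767, 0.0616, 0.2051]
t 21.3 tcp [0.5767 0.0616 0.2051] shift [-0.1689 -0.2341 -0.0105] turn [-0.22 -0.55 -5.24] F [ 0.6  0.1 -0.5] w 0.007
```

```bash
echo '[{"aperture":0,"xyz":[-0.169,-0.234,-0.01],"rotvec":[0,0,-5.2]},{"aperture":0,"xyz":[-0.169,-0.234,-0.01],"rotvec":[0,0,-5.2]},{"aperture":0,"xyz":[-0.169,-0.234,-0.01],"rotvec":[0,0,-5.2]},{"aperture":0,"xyz":[-0.169,-0.234,-0.01],"rotvec":[0,0,-5.2]},{"aperture":0,"xyz":[-0.169,-0.234,-0.01],"rotvec":[0,0,-5.2]},{"aperture":0,"xyz":[-0.169,-0.234,-0.01],"rotvec":[0,0,-5.2]},{"aperture":0,"xyz":[-0.169,-0.234,-0.01],"rotvec":[0,0,-5.2]}]' > path.dat && python3 -m handwheel path.dat|grep tcp; echo '[{"aperture":0,"xyz":[0,0,0.03]},{"aperture":0,"xyz":[0,0,0.06]},{"aperture":0,"xyz":[0,0,0.077]},{"aperture":0,"xyz":[0,0,0.077]}]' > path.dat && python3 -m handwheel path.dat|grep -E 'tcp|wrist'; python3 go.py .554 .313 .138 265
```

```text
tcp_pos: [0.448, 0.3251, 0.2099]
tcp_pos: [0.4482, 0.3193, 0.1303]
wrist_force: [-0.8, 0.5, 0.4]
t 22.4 tcp [0.4482 0.3193 0.1303] shift [ 0.1059 -0.0031 -0.0082] turn [ 0.36  0.25 -0.11] F [-0.8  0.5  0.4] w 0.005
```

```bash
echo '[{"aperture":0,"xyz":[0.015,0,-0.003]},{"aperture":0,"xyz":[0.03,0,-0.003]},{"aperture":0,"xyz":[0.045,0,-0.003]},{"aperture":0,"xyz":[0.06,0,-0.003]},{"aperture":0,"xyz":[0.075,0,-0.003]},{"aperture":0,"xyz":[0.088,0,-0.003]},{"aperture":0,"xyz":[0.096,0,-0.003]},{"aperture":0,"xyz":[0.096,0,-0.003]}]' > path.dat && python3 -m handwheel path.dat|grep -E 'tcp|wrist'; echo '[{"aperture":0,"xyz":[0.002,0,0]},{"aperture":0,"xyz":[0.004,0,0]}]' > path.dat && python3 -m handwheel path.dat|grep -E 'tcp|wrist';echo '[{"aperture":0,"xyz":[0.002,0,0]},{"aperture":0,"xyz":[0.002,0,0]}]' > path.dat && python3 -m handwheel path.dat|grep -E 'tcp|wrist'; python3 - <<'E'
from h import *
for n in('side','scene'):
    c=grab(n,'l'+n); W=cloud(c); P=W[np.isfinite(W).all(-1)]
    k=(abs(P[:,1]-.315)<.025)&(P[:,2]>.12)&(P[:,2]<.165)&(P[:,0]>.5)&(P[:,0]<.65); q=P[k]; print(n,k.sum(),q[:,0].max(),q[:,2].max())
E
```

```text
tcp_pos: [0.5463, 0.3128, 0.1367]
wrist_force: [-0.8, -0.4, -1.2]
tcp_pos: [0.5486, 0.3128, 0.137]
wrist_force: [-1.5, 0.3, -0.2]
tcp_pos: [0.5508, 0.3126, 0.137]
wrist_force: [-0.9, 0.0, 0.2]
side 135 0.56835005225396 0.1645916403096228
scene 86 0.5875193957477535 0.16197742605911247
```

```bash
echo '[{"aperture":0,"xyz":[0.001,0,0]},{"aperture":0,"xyz":[0.002,0,0]},{"aperture":0,"xyz":[0.003,0,0]}]' > path.dat && python3 -m handwheel path.dat|grep -E 'tcp|wrist'; echo '[{"aperture":0,"xyz":[0.001,0,0]},{"aperture":0,"xyz":[0.002,0,0]},{"aperture":0,"xyz":[0.003,0,0]}]' > path.dat && python3 -m handwheel path.dat|grep -E 'tcp|wrist'
```

```text
tcp_pos: [0.5524, 0.3124, 0.1369]
wrist_force: [-8.6, 2.5, 2.3]
tcp_pos: [0.5527, 0.3123, 0.1368]
wrist_force: [-16.0, 3.7, 5.9]
```

Stop reached. I back off, lift and check.

```bash
echo '[{"aperture":0,"xyz":[-0.015,0,0]},{"aperture":0,"xyz":[-0.05,0,0]},{"aperture":0,"xyz":[-0.1,0,0]},{"aperture":0,"xyz":[-0.12,0,-0.05]},{"aperture":0,"xyz":[-0.12,0,-0.1]},{"aperture":0,"xyz":[-0.12,0,-0.1]}]' > path.dat && python3 -m handwheel path.dat|grep -E 'tcp|wrist'; python3 - <<'E'
from h import *
c=grab('side','z1'); d=grab('scene','z2')
cv2.imwrite('pics/fin.png',np.vstack([cv2.resize(c['pixels'][180:400,205:425],(560,560))[...,::-1]]))
th=np.deg2rad(-10.13)
for n,c in(('side',c),('scene',d)):
    W=cloud(c);P=W[np.isfinite(W).all(-1)]
    k=(abs(P[:,1]-.315)<.02)&(P[:,2]>.13)&(P[:,2]<.158)&(P[:,0]>.53)&(P[:,0]<.62); print(n,'ball',k.sum(),P[k].min(0).round(3),P[k].max(0).round(3))
    D=P[:,:2]-[.5982,.0563]; S=np.stack([D@[np.cos(th),np.sin(th)],D@[-np.sin(th),np.cos(th)]],1)
    k=(abs(S[:,1])<.018)&(P[:,2]>.075)&(P[:,2]<.108)&(S[:,0]>.0)&(S[:,0]<.09); print('probe',k.sum(),np.sort(S[k,0]).round(3)[[0,3,6,-6,-3,-1]])
    k=(abs(S[:,0]-.05)<.01)&(P[:,2]>.07)&(P[:,2]<.11)&(S[:,1]>.02)&(S[:,1]<.12);print('shut',np.sort(S[k,1]).round(3)[[0,3,-3,-1]])
E
```

```text
tcp_pos: [0.4405, 0.3258, 0.2455]
wrist_force: [1.6, -0.9, 0.2]
side ball 133 [0.562 0.299 0.13 ] [0.586 0.324 0.156]
probe 199 [0.031 0.031 0.032 0.062 0.062 0.063]
shut [0.041 0.044 0.083 0.085]
scene ball 74 [0.565 0.3   0.136] [0.592 0.324 0.157]
probe 154 [0.032 0.034 0.035 0.063 0.064 0.064]
shut [0.044 0.046 0.082 0.083]
```

View pics/fin.png

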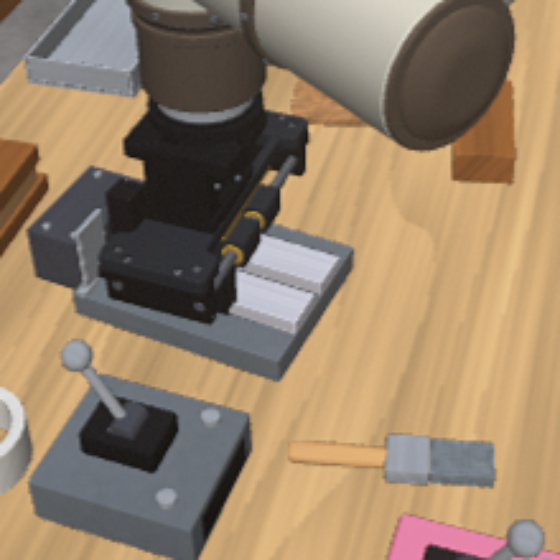

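The lever leans to the far side, with its ball at (77,355) in the crop and x≈0.576. The probe handle is flush, the shutter is aside, and the arm is clear. Handing in.

```bash
echo '[{"aperture":0},{"aperture":0},{"aperture":0}]' > path.dat && python3 -m handwheel path.dat|grep wrist; python3 -c "
from station import workorder
print(workorder.finish_job())"
```

```text
wrist_force: [0.3, 0.7, 0.2]
the job is handed in; nothing more can be done
None
```

The job is handed in (no verdict returned): the pot is on the cork mat, the shutter about 64 mm open, the probe's pin home and the lever on its far stop; the first grasp closed too late and missed, but the pot had not moved and the second try held.

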